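# Reset the dwell timer, free the safety catch and hold the gland press shut

## Robot

A 6-joint arm with a two-finger parallel gripper is mounted at the origin on the work surface. World frame = base frame: x ahead of the robot, y to its left, z up, the work surface at z = 0. Lengths are in mm, angles in rad, forces in N, time in s.
With the tool pointing down it reaches from about 375 to 900 mm from the base axis. Payload 3.1 kg.
Tool frame: the origin (TCP) lies between the finger pads; the fingertips stand robot.tip_reach ahead of it and the grasp point (between the pads) lies 8 mm behind it (robot.tip_reach is the distance from the TCP to the fingertips, in mm); z points along the fingers, x is the direction in which the jaws open and shut, and the axes are right-handed (so a half turn about z gives the same grasp; the last joint's range is limited). The gripper opens to 87 mm and grips with 3 to 60 N. Pads are 19 mm wide; open, the fingers measure 117 mm over their backs; the gripper's body (75 mm by 190 mm) begins 51 mm behind the grasp point.
Start: joints at [1.131, 0.527, 1.433, -0, 1.181, -0.178], TCP at [161.118, 603.852, 233.548] pointing down, gripper open.
Joint ranges: [-3.08, 3.08], [-0.75, 2.2], [0.22, 2.44], [-1.43, 4.57], [0, 2.65], [-2.85, 2.85]. Speed limits (rad/s): [2.79, 2.79, 3.14, 3.14, 3.14, 3.14].

## Interface

Orientations are given as a unit quaternion [w, x, y, z].
In Python, from workcell import sensors, eyes, robot gives the robot as it stands.
- The arm moves only by the shell command python3 -m crank 'ROWS' [FORCE]. ROWS is JSON, a list of rows, each an object with "twist": the turn, a rotation vector about the tool's x, y, z in rad, a list of three; "dp": the shift along the tool's x, y, z in cm, a list of three; "grip": the gripper command: -1 is shut, 1 is fully open, values between are in proportion. A call has 1 to 5 rows; each row shifts and turns the pose as measured when the row begins, along the tool's axes as they then stand; what a row does not reach is not made up. A row lasts 1/8 s, in which the tool goes at most 62.5 mm and 10.7 degrees, less where a joint would pass 70% of its speed; a pose out of reach is approached as far as the arm can. A call with a gripper value outside its range is refused whole. The fingers move at their own pace and stop on an object; FORCE is the grip in N (left out, the last holds). Time passes only in rows, so rows that do not move let the fingers close. It gives the time, the measured TCP pose, the force and the opening at its end, in the units of the state.
- sensors.sense(): the state, without advancing time (a new reading comes with each control period).
- eyes.grab_frame(name): name is "scene" or "top" or "wrist"; returns the picture (384x512x3 uint8, blue, green, red); there is no depth.
- eyes.camera_info(name): a dict with "mtx" (3x3 intrinsics, pixels), "R" (3x3) and "t" (3): a world point X has camera coordinates R X + t. Camera axes: x right, y down, z forward; pixel columns grow to the right and rows downward; lengths in mm; the calibration is good to about 2 mm. The wrist camera is an equidistant fisheye: a pixel r from the principal point sees the ray r / f radians off the axis. A picture is of the moment at which its call begins: read the wrist's pose just before it. camera_info takes no time and is no camera call; for the wrist camera it gives the pose at the moment of the call.
- robot.sign_off(): hands the job in, once; it reports no verdict.
The state is a dict: "clock": time; "joint_pos": joint angles; "qvel": joint speeds; "tau": joint torques, N m; "position": TCP position; "orientation": TCP orientation; "ft_force": force on the tool from outside, world axes, zero at the start; "wrist_torque": the same for the moment, N m; "finger_gap": finger opening in mm.
Only numpy, scipy, OpenCV 4.12 (cv2) and the standard library are available. Lean on these libraries where they do the work, as an engineer would, in place of code of your own. Each camera call takes 0.05 s, during which the arm holds its last target.

## Task

Start the small bench press that seats a brass cable gland. First reset its dwell timer: twist the timer's spring-return knob clockwise to its stop and let it spring back; then flip the press's safety catch fully open, and after that pull the press lever towards the robot all the way to its stop. Finish while the gripper's fingers are still holding the lever at its stop (it springs back if let go), with the catch left open and the loose bin, gland and screwdriver left alone.

Things in the scene. Friction and masses are not known exactly. Their poses are not given: they have to be found in the camera images.
- press: the hand press, fixed: grey base plate 270 x 250 x 12 mm with lever, catch, plunger and a wooden fence (82 mm high) holding a brass gland. Origin on the bench under the lever's pivot; x points away from the robot to the fence, y left, z up; plate x -85..185, y -165..85 mm. Its place varies, turned up to 0.25 rad.
- lever (a joint): press lever, rad: 0 = rest, 0.95 = stop. Turns about the press y axis through lever_pivot; its bar, 140 mm from there, leans 0.4 rad from upright to press +x at rest and moves to press -x (to the robot) as the value grows, to 0.55 rad past upright. A spring pulls it back to 0: 8 N at the bar at rest, 12 N at the stop. The closed catch blocks it.
- lever_pivot (a point): point on the lever's turning axis, midway between its side arms, 70 mm above the bench; fixed to the press, axes as press.
- lever_bar (a point): centre of the lever's handle: round black bar 22 mm thick, 124 mm long along press y, joined at y +-55 mm to two flat steel side arms 8 mm thick; free all round over its middle 100 mm. 199 mm above the bench at rest, 210 mm at most on its way, 189 mm at the stop. Axes turn with the lever and equal the press axes at joint value 0.
- catch (a joint): safety catch, rad: 0 = closed (starts 0 to 0.12), 1.3 = fully open, at its stop; clear of the lever over 1.1. A dark steel crank turning about press x through catch_pivot: arm and thumb tab. Opening swings the tab over to press -y and down until level, while the arm rises. Friction keeps it where it is left; 2 to 3 N on the tab moves it.
- catch_pivot (a point): point on the catch's axis, 135 mm above the bench, 140 mm right (press -y) and 16 mm beyond (press +x) lever_pivot; fixed, axes as press. Closed, the arm (60 mm long, 10 mm square) lies level from here to press +y in front of a 12 mm pin on the lever's right arm. A post 30 mm wide, 12 to 20 mm beyond (press +x), rises 5 mm above the axis.
- catch_tab (a point): middle of the tip of the catch's thumb tab: a plate 22 mm wide along press x, 6 mm thick, its tip 55 mm from the axis; closed, it stands up, leaning 0.26 rad to press -y. Moves with the catch; axes equal the press axes at joint value 0.
- knob (a joint): angle of the timer's set knob, rad: 0 = rest, 1.2 = its stop, growing clockwise seen from above. A light spring (0.03 Nm at rest, 0.1 Nm at the stop) turns it back to 0 when it is let go.
- knob_grip (a point): on the knob's vertical axis at grip height, 98 mm above the bench. The knob is a black bar grip 50 mm long (this frame's x), 14 mm wide (y), top 11 mm above and foot 25 mm below this point, on a round skirt 36 mm across whose top is 25 mm below this point and which stands on the box 38 mm below it; axes turn with the knob.
- timer: dwell timer, fixed: a plain grey box 110 x 110 x 60 mm with a white dial and the knob in the middle of its top; origin at the centre of its underside. It stands left or right of the press.
- bin: bystander: loose blue open bin 130 x 110 x 60 mm, on the side of the press where the timer is not; origin at the centre of its underside. Leave it.
- gland: bystander: loose brass gland, 30 mm across, 40 mm high, standing on the bench on the robot's side of the press; origin under its centre. Leave it.
- driver: bystander: loose screwdriver with a black handle lying on the bench on the robot's side of the press, 200 mm long, 26 mm thick; origin under its middle, x from handle to tip. Leave it.
Mind the look-alikes: they are no part of the job. Several things have the shape of the timer; the one meant has the colours described above.

How it is judged (in metres and radians):
On the way, in this order (a step that is already met when the one before it is completed fails the run):
1. the timer knob is twisted clockwise to its stop (value of joint knob above 1.1 rad), for 0.1 s.
2. the knob is let go and has sprung back (value of joint knob below 0.08 rad and contact force between the fingers and timer below 0.2 N), for 0.1 s.
3. the safety catch is flipped open, the lever still at rest (value of joint catch above 1.1 rad and value of joint lever below 0.15 rad), for 0.1 s.
4. the lever is pulled to its stop by the fingers (value of joint lever above 0.87 rad and contact force between the fingers and lever above 3 N), for 0.3 s.
At the end, for the whole second after the job is handed in: the lever is held still within 0.08 rad of its stop (0.95 rad) by the fingers, which bear on it with more than 3 N; the catch is open (over 1.1 of 1.3 rad) and the knob is back at rest (under 0.08 rad) (all of step 4 and value of joint catch above 1.1 rad and value of joint knob below 0.08 rad and velocity of joint lever between -0.1 and 0.1 rad/s); the arm keeps its last pose, push and grip.
It fails at once if the lever is forced while the catch still bars it (value of joint lever above 0.25 rad and value of joint catch below 0.9 rad).
It fails at once if the bin, the gland or the screwdriver is shifted more than 25 mm (distance of any of bin, gland, driver from where it was at the start of the episode above 0.025 m).
It also fails if it takes over 67 s, if anything falls off the work surface, if the arm or the gripper's body presses on something with over 40 N, if the wrist force passes 120 N, or if a joint passes its speed limit or range.

## Working session

There is one attempt and no reset: what is moved stays moved. The work goes in short steps, Python scripts to look and compute and a shell command to move; the robot and the scene stay as the last step left them, time stands still between calls to the robot, and variables do not carry over. Pictures are saved under pics/ and viewed, and the job is handed in when it is done.

```bash
ls; mkdir -p pics
python3 - <<'E'
from workcell import sensors, eyes, robot
import cv2
print(sensors.sense()); print(robot.tip_reach)
for n in ("scene","top","wrist"):
    i=eyes.camera_info(n); print(n,i)
    cv2.imwrite(f"pics/{n}0.png",eyes.grab_frame(n))
E
```

```text
pics
{'clock': 0.0, 'joint_pos': array([ 1.13151940e+00,  5.28457812e-01,  1.43386900e+00, -2.70190582e-05,
        1.18134547e+00, -1.78498866e-01]), 'qvel': array([ 0.00015247, -0.00068167, -0.00056734,  0.00123083, -0.00067747,
        0.00094062]), 'tau': array([-6.35730958e-04, -4.40042925e+01, -1.76590794e+01,  6.31628162e-02,
        5.83510380e-02, -1.78573036e-04]), 'position': array([160.83007785, 603.25035316, 232.58730085]), 'orientation': array([ 4.88042886e-04,  7.93038802e-01,  6.09170237e-01, -9.18247839e-04]), 'ft_force': array([ 0.51216743, -0.8302472 ,  0.08412126]), 'wrist_torque': array([ 0.01720359,  0.01331401, -0.01341417]), 'finger_gap': 86.83543707117204}
11.0
scene {'mtx': array([[384.03827228,   0.        , 255.40866909],
       [  0.        , 384.03827228, 190.96749897],
       [  0.        ,   0.        ,   1.        ]]), 'R': array([[ 0.13274031,  0.99103846,  0.01492599],
       [ 0.7784528 , -0.09492136, -0.62048463],
       [-0.61350734,  0.0939825 , -0.78407655]]), 't': array([ -56.44224072, -312.23898813, 1366.53977379])}
top {'mtx': array([[443.49522607,   0.        , 253.74731985],
       [  0.        , 443.49522607, 192.82974805],
       [  0.        ,   0.        ,   1.        ]]), 'R': array([[ 0.02506259, -0.9996797 ,  0.00351665],
       [-0.9969419 , -0.0252541 , -0.07395322],
       [ 0.07401834, -0.00165244, -0.99725551]]), 't': array([ -48.62828909,  495.35608521, 1168.00741069])}
wrist {'mtx': array([[297.31863964,   0.        , 250.47644507],
       [  0.        , 297.31863964, 187.41183551],
       [  0.        ,   0.        ,   1.        ]]), 'R': array([[ 0.25805057,  0.96613058, -0.00126922],
       [ 0.92530601, -0.24676817,  0.28794835],
       [ 0.2778825 , -0.07547965, -0.9576451 ]]), 't': array([-624.42112502,  -34.28445224,  391.03134169])}
```

View pics/scene0.png

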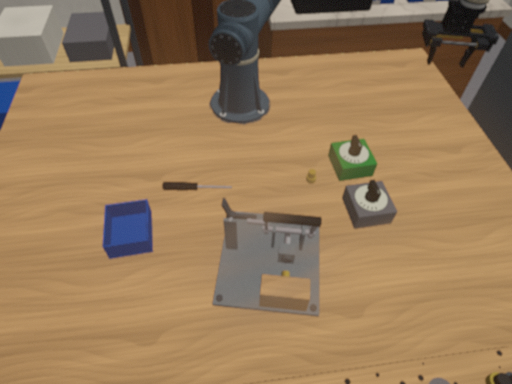

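View pics/top0.png

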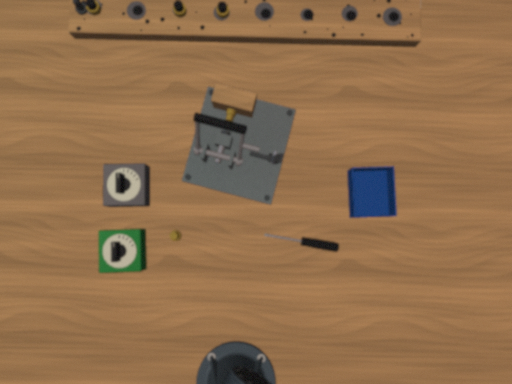

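View pics/wrist0.png

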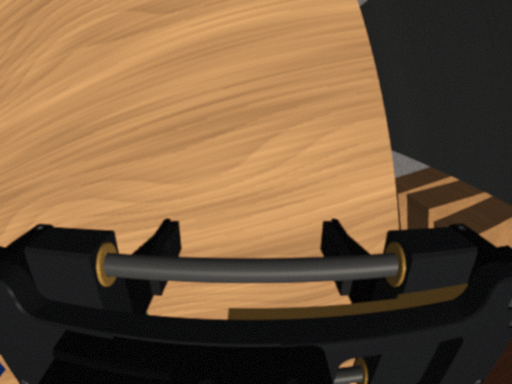

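Timer candidates are the grey box at top (125,185) / scene (369,203), and a green box at top (122,250) / scene (353,158). The description says grey box with a white dial, so I pick the first. I'll check it and the press in close crops.

Run:
```python
import cv2, numpy as np
a=cv2.imread("pics/top0.png"); s=cv2.imread("pics/scene0.png")
R=lambda im,x,y,w,h,f: cv2.resize(im[y:y+h,x:x+w],None,fx=f,fy=f,interpolation=cv2.INTER_CUBIC)
cv2.imwrite("pics/c_top_timer.png",R(a,90,150,80,60,8))
cv2.imwrite("pics/c_top_press.png",R(a,175,80,130,130,4.5))
cv2.imwrite("pics/c_scene_press.png",R(s,205,190,200,130,4))
```

```text
(no output)
```

View pics/c_top_timer.png

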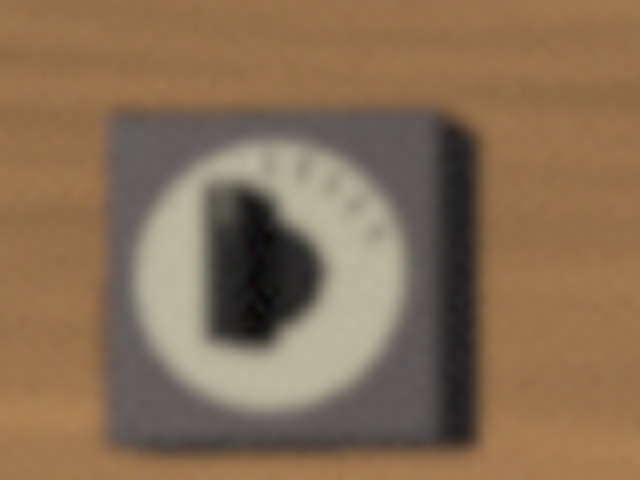

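View pics/c_top_press.png

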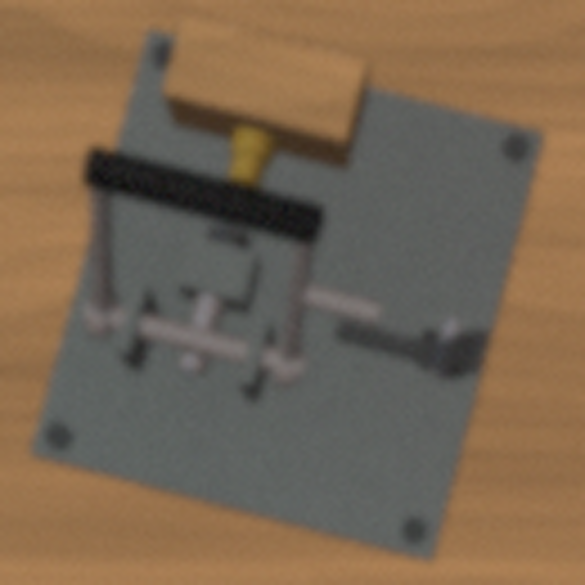

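View pics/c_scene_press.png

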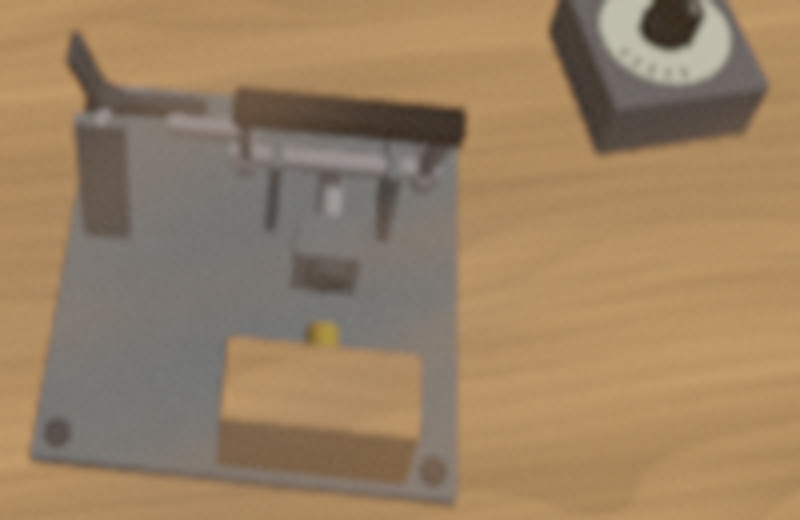

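```bash
cat > h.py <<'E'
import numpy as np, cv2
from workcell import sensors, eyes, robot
from scipy.spatial.transform import Rotation as Rn
def ray(n,uv,info=None):
    i=info or eyes.camera_info(n); K=i["mtx"]; x=(uv[0]-K[0,2])/K[0,0]; y=(uv[1]-K[1,2])/K[1,1]
    if n=="wrist":
        r=np.hypot(x,y); d=np.array([np.sin(r)*x/max(r,1e-9),np.sin(r)*y/max(r,1e-9),np.cos(r)])
    else: d=np.array([x,y,1.])
    return -i["R"].T@i["t"], i["R"].T@(d/np.linalg.norm(d))
def onz(n,uv,z,info=None):
    c,d=ray(n,uv,info); return c+d*(z-c[2])/d[2]
def proj(n,X,info=None):
    i=info or eyes.camera_info(n); p=i["R"]@np.asarray(X,float)+i["t"]; K=i["mtx"]
    if n=="wrist":
        r=np.arctan2(np.hypot(p[0],p[1]),p[2]); q=p[:2]/np.hypot(p[0],p[1])*r
    else: q=p[:2]/p[2]
    return K[:2,:2]@q+K[:2,2]
E
python3 - <<'E'
from h import *
np.set_printoptions(precision=1,suppress=True)
P=[np.array([x,y])/4.5+[175,80] for x,y in [(150,30),(541,130),(433,558),(33,455)]]
W=[onz("top",p-0.4,12) for p in P]; print("plate",*W)
print([np.linalg.norm(W[i]-W[(i+1)%4]) for i in range(4)])
# corners: far-left(185,85), far-right(185,-165), near-right(-85,-165), near-left(-85,85)
L=np.array([[185,85],[185,-165],[-85,-165],[-85,85]],float); A=np.array(W)[:,:2]
Lc=L-L.mean(0);Ac=A-A.mean(0)
th=np.arctan2((Lc[:,0]*Ac[:,1]-Lc[:,1]*Ac[:,0]).sum(),(Lc*Ac).sum()); R=np.array([[np.cos(th),-np.sin(th)],[np.sin(th),np.cos(th)]])
t=A.mean(0)-R@L.mean(0); print("press",t,th,"res",(A-(L@R.T+t)))
for nm,p in dict(bar_rest=(140*np.sin(.4),0,199),catchpiv=(16,-140,135),tab=(16,-140-55*np.sin(.26),135+55*np.cos(.26))).items():
    w=np.r_[R@np.array(p[:2])+t,p[2]]
    print(nm,w,proj("top",w),(proj("top",w)-[175,80])*4.5,(proj("scene",w)-[205,190])*4)
T=[np.array([x,y])/8+[90,150] for x,y in [(108,112),(440,112),(440,440),(108,442)]]
V=[onz("top",p-.4,60) for p in T]; print("timer",*V,np.mean(V,0))
k=[onz("top",np.array(p)/8+[90,150]-.4,109) for p in [(208,182),(208,342)]]; print("knob left edge",*k,k[0]-k[1])
E
```

```text
plate [786.2  96.6  12. ] [ 730.5 -142.4   12. ] [469.1 -82.7  12. ] [524.7 158.1  12. ]
[np.float64(245.38550808448434), np.float64(268.137084655523), np.float64(247.11242113074837), np.float64(268.5609556282154)]
press [587.9  57.6] -0.22790676980372876 res [[-1.2 -2.1]
 [-0.4  2.5]
 [ 1.2  1.2]
 [ 0.4 -1.6]]
bar_rest [641.   45.3 199. ] [220.1 123.2] [202.9 194.5] [344.7 114.2]
catchpiv [571.9 -82.4 135. ] [273.7 158.7] [444.4 354.3] [ 99.2 100.9]
tab [568.7 -96.1 188.2] [280.8 156.8] [476.1 345.6] [70.7 44.6]
timer [559.4 356.   60. ] [562.1 248.6  60. ] [455.9 244.   60. ] [452.5 350.6  60. ] [507.5 299.8  60. ]
knob left edge [531.9 307.3 109. ] [482.3 304.9 109. ] [49.6  2.4  0. ]
```

Top (125,185) is the grey box with the white dial, and its bar grip is nearly along world x. The press fit agrees with the sizes: the predicted bar and tab projections land on the seen ones to within about 1 px in both views. Next I move towards the timer.

```bash
python3 -m crank '[{"twist":[0,0,0],"dp":[-2.5,5.1,0],"grip":1},{"twist":[0,0,0],"dp":[-2.5,5.1,0],"grip":1},{"twist":[0,0,0],"dp":[-2.5,5.1,0],"grip":1},{"twist":[0,0,0],"dp":[-2.5,5.1,0],"grip":1},{"twist":[0,0,0],"dp":[-2.5,5.1,0],"grip":1}]'
python3 -m crank '[{"twist":[0,0,0],"dp":[-2.5,5.1,0],"grip":1},{"twist":[0,0,0],"dp":[-2.5,5.1,0],"grip":1},{"twist":[0,0,-0.15],"dp":[0,0,0],"grip":1},{"twist":[0,0,-0.15],"dp":[0,0,0],"grip":1},{"twist":[0,0,0],"dp":[0,0,0],"grip":1}]'
cat >> h.py <<'E'
def to(pt,yaw):
    "pt: wanted TCP, yaw: wanted angle of tool x in world; prints dp cm & twist in tool axes"
    s=sensors.sense(); q=s["orientation"]; R=Rn.from_quat([q[1],q[2],q[3],q[0]])
    x=np.array([np.cos(yaw),np.sin(yaw),0]); z=np.array([0,0,-1.]); G=Rn.from_matrix(np.array([x,np.cross(z,x),z]).T)
    d=R.inv().apply(np.asarray(pt)-s["position"])/10
    m=R.as_matrix(); print("t",s["clock"],"pos",s["position"].round(1),"yaw",round(float(np.arctan2(m[1,0],m[0,0])),3),"gap",round(s["finger_gap"],1),"F",s["ft_force"].round(1))
    print("dp cm",d.round(2),"twist",(R.inv()*G).as_rotvec().round(3))
E
python3 - <<'E'
from h import *
to([507.5,299.8,180],1.61)
i=eyes.camera_info("wrist"); f=eyes.grab_frame("wrist"); cv2.imwrite("pics/w1.png",f)
for p in [(507.5,299.8,109),(507.5,299.8,60),(532,300.8,109),(482,298.6,109)]: print(p,proj("wrist",p,i).round(1))
E
```

```text
clock: 0.78
position: [377.7, 415.3, 231.2]
orientation: [-0.0, 0.79, 0.613, -0.001]
ft_force: [-0.0, 1.2, -0.6]
finger_gap: 86.8
clock: 1.4
position: [470.8, 334.2, 229.8]
orientation: [-0.0, 0.69, 0.724, -0.001]
ft_force: [-0.1, -0.2, 0.0]
finger_gap: 87.2
t 1.4 pos [470.8 334.2 229.8] yaw 1.618 gap 87.2 F [-0.1 -0.2  0. ]
dp cm [-3.61  3.52  4.98] twist [-0.002  0.002  0.008]
(507.5, 299.8, 109) [213.9 219.1]
(507.5, 299.8, 60) [218.8 202.6]
(532, 300.8, 109) [214.8 241. ]
(482, 298.6, 109) [212.8 194.7]
```

View pics/w1.png

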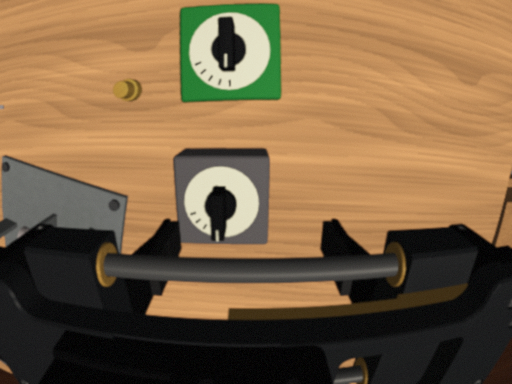

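The wrist view shows the grey timer: dial centre about (222,202), knob bar from (217,188) to (218,240). The predicted dial centre was (218.8,202.6), so they are within about 3 mm. I'll refine the centre from the dial mask.

Run:
```python
from h import *
f=cv2.imread("pics/w1.png"); i=eyes.camera_info("wrist")
m=(f.min(2)>165).astype(np.uint8)*255; m[:140]=0;m[260:]=0;m[:,:170]=0;m[:,280:]=0
c=max(cv2.findContours(m,0,1)[0],key=cv2.contourArea); h=cv2.convexHull(c)
P=np.array([onz("wrist",p[0],60,i)[:2] for p in h]); 
cc,r=cv2.minEnclosingCircle(P.astype(np.float32)); print("dial",cc,r)
g=f[150:265,165:285]; cv2.imwrite("pics/w1c.png",cv2.resize(g,None,fx=5,fy=5,interpolation=cv2.INTER_CUBIC))
```

```text
dial (507.3004150390625, 302.1380615234375) 42.66501235961914
```

View pics/w1c.png

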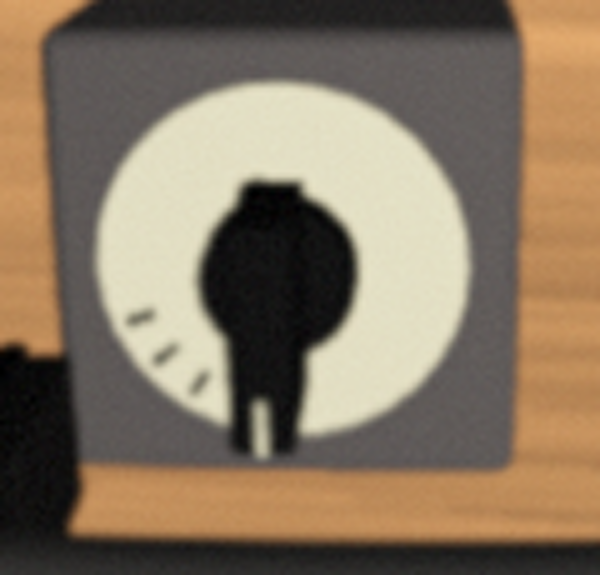

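```bash
python3 -m crank '[{"twist":[0,0,0],"dp":[-3.5,3.5,0],"grip":1},{"twist":[0,0,0],"dp":[0,0,4],"grip":1},{"twist":[0,0,0],"dp":[0,0,4],"grip":1},{"twist":[0,0,0],"dp":[0,0,0],"grip":1}]' 15
python3 -c "
from h import *
to([507.4,301,92],1.615)"
```

```text
clock: 1.95
position: [508.0, 302.1, 149.0]
orientation: [0.0, 0.692, 0.721, 0.0]
ft_force: [0.6, 0.4, 0.5]
finger_gap: 86.8
t 1.95 pos [508.  302.1 149. ] yaw 1.612 gap 86.8 F [0.6 0.4 0.5]
dp cm [-0.1  -0.07  5.7 ] twist [ 0.001  0.    -0.003]
```

```bash
python3 -m crank '[{"twist":[0,0,0],"dp":[-0.1,0,3],"grip":1},{"twist":[0,0,0],"dp":[0,0,2.6],"grip":1},{"twist":[0,0,0],"dp":[0,0,0],"grip":0},{"twist":[0,0,0],"dp":[0,0,0],"grip":-0.4},{"twist":[0,0,0],"dp":[0,0,0],"grip":-0.5}]' 15
python3 -c "
from h import *
to([507.4,301,92],1.615)
cv2.imwrite('pics/w2.png',eyes.grab_frame('wrist'));cv2.imwrite('pics/t2.png',eyes.grab_frame('top'))"
```

```text
clock: 2.58
position: [512.3, 304.9, 100.1]
orientation: [0.003, 0.693, 0.721, 0.006]
ft_force: [-0.0, -0.1, -0.1]
finger_gap: 64.8
t 2.575 pos [512.3 304.9 100.1] yaw 1.61 gap 64.8 F [-0.  -0.1 -0.1]
dp cm [-0.37 -0.52  0.8 ] twist [ 0.013 -0.004 -0.005]
```

View pics/w2.png

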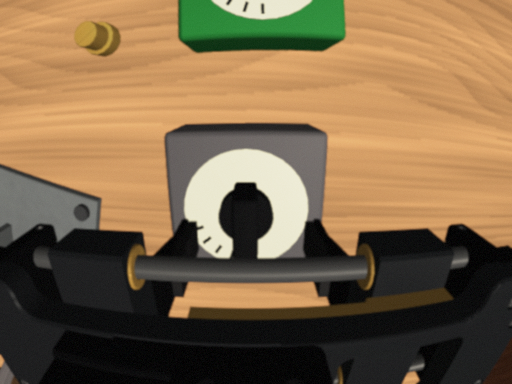

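The wrist view shows the knob bar at about u=247, between fingers at 180 and 322 (mid 251). The grey timer is straddled; the pose drifted about 5 mm and is 8 mm high, so I correct it and then close.

```bash
python3 -m crank '[{"twist":[0.013,-0.004,0],"dp":[-0.3,-0.4,0.7],"grip":-0.4},{"twist":[0,0,0],"dp":[0,0,0],"grip":-0.4}]' 15
python3 -c "
from h import *
to([507.4,301,92],1.615)"
```

```text
clock: 2.92
position: [508.5, 301.5, 93.3]
orientation: [0.0, 0.693, 0.721, 0.0]
ft_force: [0.1, 0.4, 0.5]
finger_gap: 37.2
t 2.925 pos [508.5 301.5  93.3] yaw 1.61 gap 37.2 F [0.1 0.4 0.5]
dp cm [-0.05 -0.12  0.13] twist [ 0.    -0.    -0.005]
```

```bash
python3 -m crank '[{"twist":[0,0,0],"dp":[-0.05,-0.1,0.1],"grip":-1},{"twist":[0,0,0],"dp":[0,0,0],"grip":-1},{"twist":[0,0,0],"dp":[0,0,0],"grip":-1}]' 20
python3 -c "
from h import *
to([507.4,301,92],1.615)"
```

```text
clock: 3.3
position: [507.5, 301.5, 92.0]
orientation: [-0.0, 0.693, 0.721, 0.0]
ft_force: [-0.3, 3.0, 0.8]
finger_gap: 14.7
t 3.3 pos [507.5 301.5  92. ] yaw 1.609 gap 14.7 F [-0.3  3.   0.8]
dp cm [-0.05 -0.01  0.  ] twist [ 0.    -0.001 -0.006]
```

```bash
python3 -m crank '[{"twist":[0,0,0.16],"dp":[0,0,0],"grip":-1},{"twist":[0,0,0.16],"dp":[0,0,0],"grip":-1},{"twist":[0,0,0.16],"dp":[0,0,0],"grip":-1},{"twist":[0,0,0.16],"dp":[0,0,0],"grip":-1},{"twist":[0,0,0.16],"dp":[0,0,0],"grip":-1}]' 20
python3 -c "
from h import *
to([507.4,301.5,92],0.37);print(sensors.sense()['wrist_torque'])"
```

```text
clock: 3.92
position: [507.5, 301.6, 92.1]
orientation: [0.0, 0.924, 0.383, 0.0]
ft_force: [-1.0, -0.2, 0.0]
finger_gap: 14.0
t 3.925 pos [507.5 301.6  92.1] yaw 0.786 gap 14.0 F [-1.  -0.2  0. ]
dp cm [-0.02  0.    0.01] twist [ 0.    -0.     0.416]
[0.01755341 0.10258439 0.09060459]
```

```bash
python3 -m crank '[{"twist":[0,0,0.16],"dp":[0,0,0],"grip":-1},{"twist":[0,0,0.16],"dp":[0,0,0],"grip":-1},{"twist":[0,0,0.08],"dp":[0,0,0],"grip":-1},{"twist":[0,0,0.02],"dp":[0,0,0],"grip":-1},{"twist":[0,0,0.02],"dp":[0,0,0],"grip":-1}]' 20
python3 -c "
from h import *
to([507.4,301.5,92],0.37);print(sensors.sense()['wrist_torque'])
cv2.imwrite('pics/w3.png',eyes.grab_frame('wrist'))"
```

```text
clock: 4.55
position: [507.6, 301.5, 92.0]
orientation: [0.001, 0.986, 0.168, 0.0]
ft_force: [0.0, 1.1, -0.4]
finger_gap: 14.3
t 4.55 pos [507.6 301.5  92. ] yaw 0.338 gap 14.3 F [ 0.   1.1 -0.4]
dp cm [-0.02 -0.01  0.  ] twist [ 0.002 -0.    -0.032]
[0.03194465 0.03535912 0.58728717]
```

View pics/w3.png

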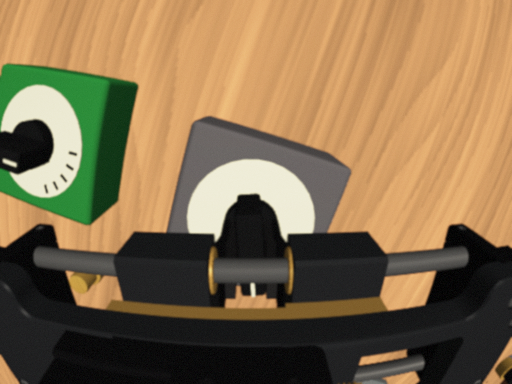

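The knob bar sits between the fingers at (250,240). The dial is rotated in the tool view by the turn made (1.27 rad), and the wrist moment jumped from 0.09 to 0.59 N m, so it is at the stop. I hold briefly, then release.

```bash
python3 -m crank '[{"twist":[0,0,0],"dp":[0,0,0],"grip":-1},{"twist":[0,0,0],"dp":[0,0,0],"grip":1},{"twist":[0,0,0],"dp":[0,0,0],"grip":1},{"twist":[0,0,0],"dp":[0,0,0],"grip":1},{"twist":[0,0,0],"dp":[0,0,0],"grip":1}]' 20
python3 -m crank '[{"twist":[0,0,0],"dp":[0,0,-3],"grip":1},{"twist":[0,0,0],"dp":[0,0,-5],"grip":1},{"twist":[0,0,0],"dp":[0,0,-5],"grip":1},{"twist":[0,0,0],"dp":[0,0,0],"grip":-1}]'
python3 -c "
from h import *
to([507.4,301.5,250],-0.228)
t=[588,57.6];th=-.228;R=np.array([[np.cos(th),-np.sin(th)],[np.sin(th),np.cos(th)]])
print(R@[16,-130.]+t,R@[16,-180]+t)
cv2.imwrite('pics/w4.png',eyes.grab_frame('wrist'))"
```

```text
clock: 5.22
position: [507.6, 301.5, 92.0]
orientation: [0.001, 0.986, 0.167, 0.0]
ft_force: [-0.6, 0.3, 0.2]
finger_gap: 46.7
clock: 5.72
position: [507.5, 301.5, 224.7]
orientation: [0.001, 0.986, 0.166, -0.001]
ft_force: [0.1, -0.5, -0.2]
finger_gap: 77.7
t 5.725 pos [507.5 301.5 224.7] yaw 0.333 gap 77.7 F [ 0.1 -0.5 -0.2]
dp cm [-0.02 -0.   -2.53] twist [0.001 0.002 0.561]
[574.20206075 -72.65212809] [ 562.90057394 -121.35814821]
```

View pics/w4.png

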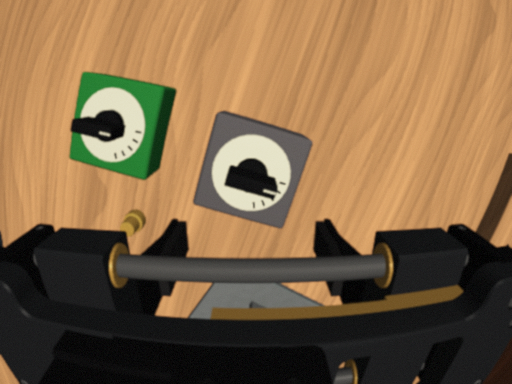

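The pointer now runs (225,180)→(278,193), 14° below the image horizontal. With the view turned 73.6° that is the rest angle, so the knob sprang back. Next is the catch.

```bash
python3 -m crank '[{"twist":[0,0,0],"dp":[-0.8,5.3,-0.5],"grip":-1},{"twist":[0,0,0],"dp":[-0.8,5.3,-0.5],"grip":-1},{"twist":[0,0,0],"dp":[-0.8,5.3,-0.5],"grip":-1},{"twist":[0,0,0],"dp":[-0.8,5.3,-0.5],"grip":-1},{"twist":[0,0,0],"dp":[-0.8,5.3,-0.5],"grip":-1}]'
python3 -m crank '[{"twist":[0,0,0],"dp":[-0.8,5.3,0],"grip":-1},{"twist":[0,0,0.14],"dp":[0,0,0],"grip":-1},{"twist":[0,0,0.14],"dp":[0,0,0],"grip":-1},{"twist":[0,0,0.14],"dp":[0,0,0],"grip":-1},{"twist":[0,0,0.14],"dp":[0,0,0],"grip":-1}]'
python3 - <<'E'
from h import *
to([575.3,-67.8,240],-0.228)
i=eyes.camera_info("wrist")
for n in ("scene","top","wrist"): cv2.imwrite(f"pics/{n}5.png",eyes.grab_frame(n))
s=cv2.imread("pics/scene5.png"); cv2.imwrite("pics/s5c.png",cv2.resize(s[140:320,200:400],None,fx=4,fy=3.3,interpolation=2))
s=cv2.imread("pics/top5.png"); cv2.imwrite("pics/t5c.png",cv2.resize(s[80:210,175:305],None,fx=4.5,fy=4.5,interpolation=2))
E
```

```text
clock: 6.4
position: [550.6, 33.8, 239.7]
orientation: [-0.0, 0.985, 0.169, -0.011]
ft_force: [0.9, 0.5, 1.0]
finger_gap: 28.5
clock: 7.02
position: [556.0, -25.8, 229.9]
orientation: [0.002, 0.992, -0.124, -0.02]
ft_force: [0.3, 0.1, -0.7]
finger_gap: 0.5
t 7.025 pos [556.  -25.8 229.9] yaw -0.249 gap 0.5 F [ 0.3  0.1 -0.7]
dp cm [ 2.86  3.61 -1.09] twist [ 0.009  0.04  -0.02 ]
```

View pics/s5c.png

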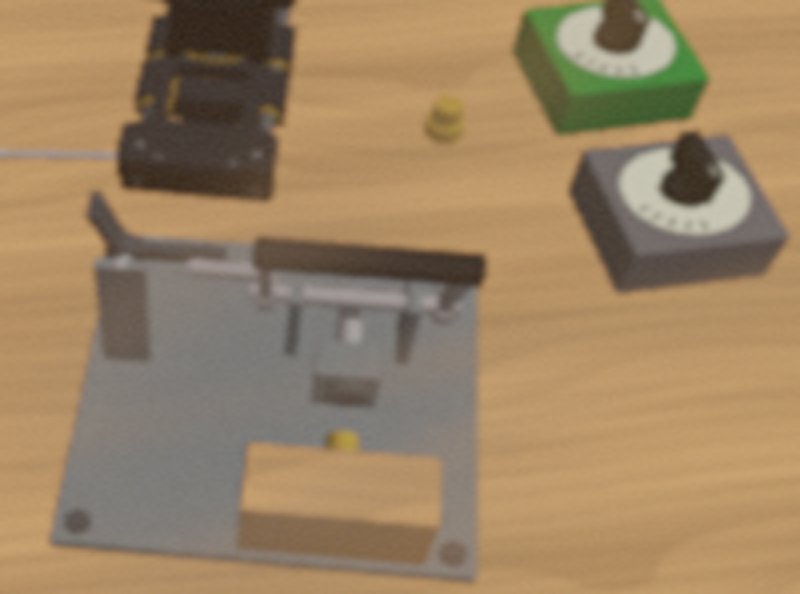

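View pics/wrist5.png

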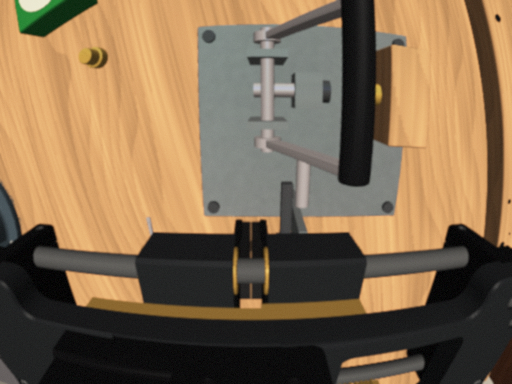

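The wrist view shows the press axes level in the image (press x to the right, -y down): lever bar at (357,90), catch arm at (290,205), closed fingertips at (252,225). I move over the inner side of the tab and go down.

```bash
python3 -m crank '[{"twist":[0.009,0.04,-0.02],"dp":[2.9,3.6,0],"grip":-1},{"twist":[0,0,0],"dp":[0,0,2],"grip":-1},{"twist":[0,0,0],"dp":[0,0,0],"grip":-1}]'
python3 - <<'E'
from h import *
th=-.228;R=np.array([[np.cos(th),-np.sin(th)],[np.sin(th),np.cos(th)]])
to(np.r_[R@[16,-125]+[588,57.6],183],-0.228)
E
```

```text
clock: 7.55
position: [575.3, -67.8, 207.1]
orientation: [-0.001, 0.994, -0.106, -0.001]
ft_force: [0.7, 0.5, -0.6]
finger_gap: 0.5
t 7.55 pos [575.3 -67.8 207.1] yaw -0.212 gap 0.5 F [ 0.7  0.5 -0.6]
dp cm [0.01 0.   2.41] twist [-0.001  0.001  0.016]
```

```bash
python3 -m crank '[{"twist":[0,0,0.016],"dp":[0,0,2.4],"grip":-1},{"twist":[0,0,0],"dp":[0,0,0],"grip":-1}]'
python3 - <<'E'
from h import *
th=-.228;R=np.array([[np.cos(th),-np.sin(th)],[np.sin(th),np.cos(th)]])
to(np.r_[R@[16,-125]+[588,57.6],183],-0.228)
s=eyes.grab_frame("scene"); cv2.imwrite("pics/s6c.png",cv2.resize(s[120:270,180:350],None,fx=4.5,fy=4,interpolation=2))
E
```

```text
clock: 7.8
position: [575.7, -67.5, 183.3]
orientation: [-0.0, 0.994, -0.112, -0.0]
ft_force: [-0.6, 0.0, 0.0]
finger_gap: -0.0
t 7.8 pos [575.7 -67.5 183.3] yaw -0.225 gap -0.0 F [-0.6  0.   0. ]
dp cm [-0.03  0.04  0.03] twist [-0.001  0.001  0.003]
```

View pics/s6c.png

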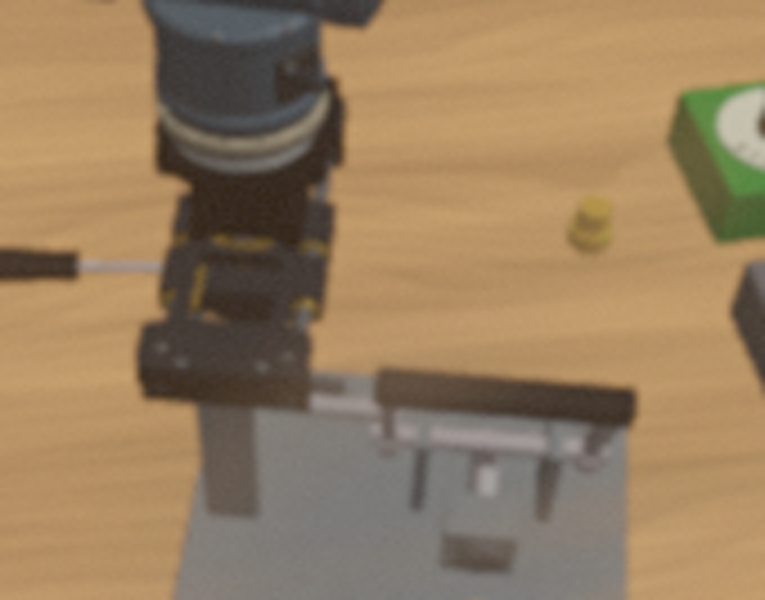

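The gripper hides the tab at crop (225,330), but it is where planned: above the post, with zero contact force. Now I push the tab along an arc of about 40 mm around the pivot.

```bash
python3 -m crank '[{"twist":[0,0,0],"dp":[0,0.9,0],"grip":-1},{"twist":[0,0,0],"dp":[0,0.9,0],"grip":-1},{"twist":[0,0,0],"dp":[0,1.1,0.5],"grip":-1},{"twist":[0,0,0],"dp":[0,0.8,0.8],"grip":-1},{"twist":[0,0,0],"dp":[0,0,0],"grip":-1}]'
python3 - <<'E'
from h import *
th=-.228;R=np.array([[np.cos(th),-np.sin(th)],[np.sin(th),np.cos(th)]])
s=sensors.sense()["position"]; print("press", R.T@(s[:2]-[588,57.6]))
to(np.r_[R@[16,-168]+[588,57.6],159.6],-0.228)
s=eyes.grab_frame("scene"); cv2.imwrite("pics/s7c.png",cv2.resize(s[120:270,180:350],None,fx=4.5,fy=4,interpolation=2))
E
```

```text
clock: 8.48
position: [569.7, -105.7, 174.0]
orientation: [-0.001, 0.994, -0.112, 0.004]
ft_force: [0.3, 0.4, -0.1]
finger_gap: 0.6
press [  19.06646413 -163.23634065]
t 8.475 pos [ 569.7 -105.7  174. ] yaw -0.224 gap 0.6 F [ 0.3  0.4 -0.1]
dp cm [-0.32  0.48  1.43] twist [-0.002 -0.008  0.004]
```

View pics/s7c.png

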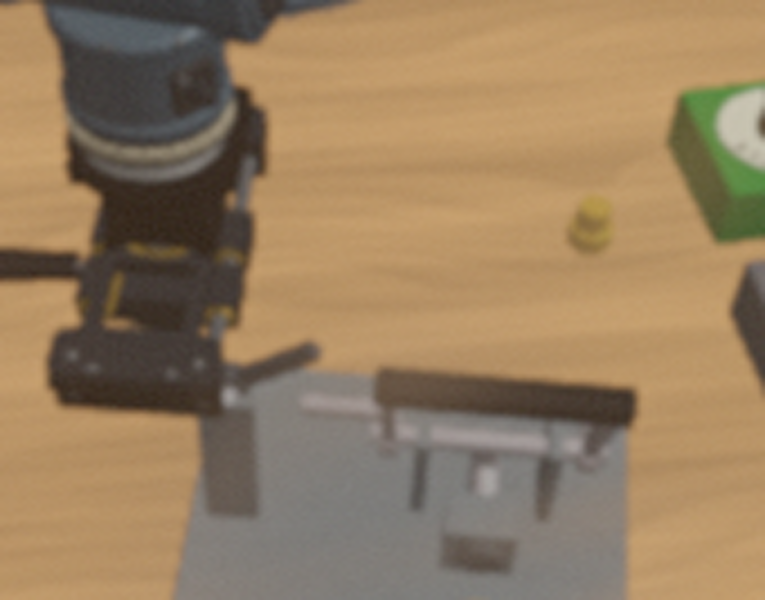

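The catch arm now rises from (230,390) to (315,350), about 0.5 rad open as expected. I continue the arc downwards.

```bash
python3 -m crank '[{"twist":[0,0,0],"dp":[-0.2,0.4,0.8],"grip":-1},{"twist":[0,0,0],"dp":[0,0.2,0.8],"grip":-1},{"twist":[0,0,0],"dp":[0,0.1,0.7],"grip":-1},{"twist":[0,0,0],"dp":[0,0,0.4],"grip":-1}]'
python3 - <<'E'
from h import *
th=-.228;R=np.array([[np.cos(th),-np.sin(th)],[np.sin(th),np.cos(th)]])
s=sensors.sense()["position"]; print("press", R.T@(s[:2]-[588,57.6]))
to(np.r_[R@[16,-170]+[588,57.6],148],-0.228)
s=eyes.grab_frame("scene"); cv2.imwrite("pics/s8c.png",cv2.resize(s[120:270,180:350],None,fx=4.5,fy=4,interpolation=2))
E
```

```text
clock: 9.02
position: [567.8, -114.5, 148.8]
orientation: [0.002, 0.994, -0.111, 0.006]
ft_force: [-6.3, 2.3, 31.5]
finger_gap: 0.5
press [  19.22334447 -172.17641564]
t 9.025 pos [ 567.8 -114.5  148.8] yaw -0.222 gap 0.5 F [-6.3  2.3 31.5]
dp cm [-0.32 -0.22  0.08] twist [ 0.002 -0.012  0.006]
```

View pics/s8c.png

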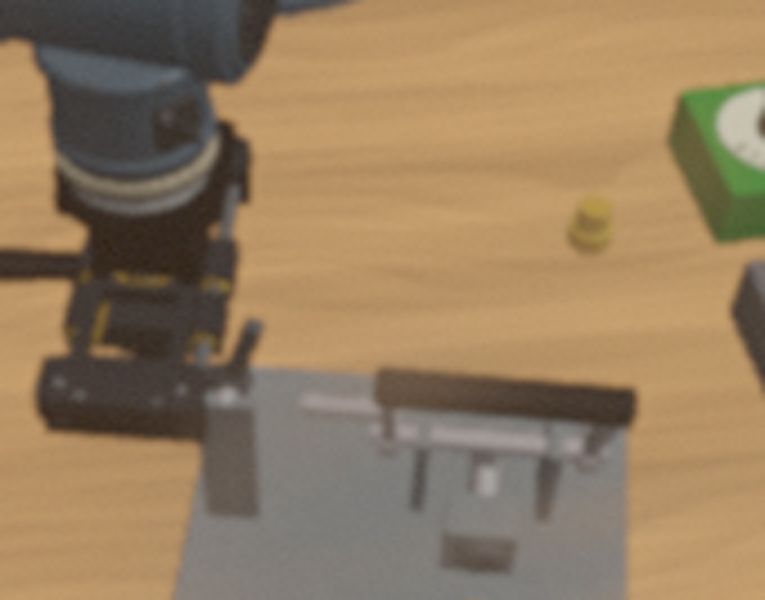

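There is 31 N upward on the fingers, and the catch arm stands nearly upright (210,390)→(250,325), so it is at its stop. I lift off and look.

```bash
python3 -m crank '[{"twist":[0,0,0],"dp":[0,0,-3],"grip":-1},{"twist":[0,0,0],"dp":[0,0,-5],"grip":-1},{"twist":[0,0,0],"dp":[0,0,-5],"grip":-1},{"twist":[0,0,0],"dp":[-4,0,0],"grip":-1},{"twist":[0,0,0],"dp":[-4,0,0],"grip":0}]'
python3 - <<'E'
from h import *
th=-.228;R=np.array([[np.cos(th),-np.sin(th)],[np.sin(th),np.cos(th)]])
print("bar",R@[140*np.sin(.4),0]+[588,57.6])
to(np.r_[R@[140*np.sin(.4),0]+[588,57.6],270],-0.228)
s=eyes.grab_frame("scene"); cv2.imwrite("pics/s9.png",s);cv2.imwrite("pics/s9c.png",cv2.resize(s[120:270,180:350],None,fx=4.5,fy=4,interpolation=2))
s=eyes.grab_frame("top"); cv2.imwrite("pics/t9.png",s);cv2.imwrite("pics/t9c.png",cv2.resize(s[80:210,175:305],None,fx=4.5,fy=4.5,interpolation=2))
t=lambda a:np.r_[R@[16,-140+60*np.cos(a)]+[588,57.6],135+60*np.sin(a)]
for a in (1.0,1.1,1.2,1.3): print(a,(proj("scene",t(a))-[180,120])*[4.5,4],(proj("scene",t(a)*0+np.r_[R@[16,-140]+[588,57.6],135])-[180,120])*[4.5,4])
E
```

```text
clock: 9.7
position: [488.6, -95.4, 279.6]
orientation: [0.001, 0.994, -0.11, 0.005]
ft_force: [-0.2, -0.5, -0.8]
finger_gap: 5.1
bar [641.10764932  45.27718248]
t 9.7 pos [488.6 -95.4 279.6] yaw -0.221 gap 5.1 F [-0.2 -0.5 -0.8]
dp cm [ 11.78 -17.07   1.09] twist [-0.    -0.011  0.007]
1.0 [284.86061526 334.58880511] [224.07879366 381.01657659]
1.1 [274.39736972 330.62375147] [224.07879366 381.01657659]
1.2 [263.35917088 327.1711823 ] [224.07879366 381.01657659]
1.3 [251.87025612 324.27397866] [224.07879366 381.01657659]
```

View pics/s9c.png

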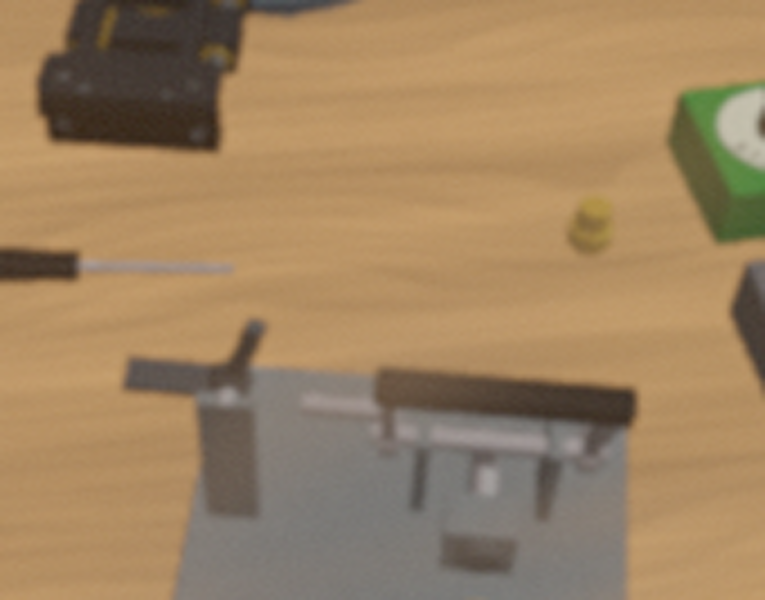

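View pics/t9c.png

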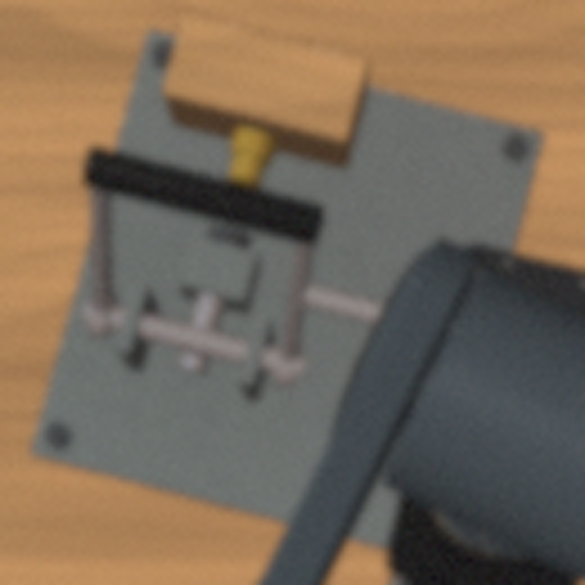

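The catch arm tip is at (257,325), against a projected (252,324) for 1.3 rad, and the tab lies level at (165,375), so the catch is fully open. The lever is still at rest. I move over the bar with the gripper open.

```bash
python3 -m crank '[{"twist":[0,-0.011,0.007],"dp":[3,-4.3,0],"grip":0.6},{"twist":[0,0,0],"dp":[3,-4.3,0],"grip":0.6},{"twist":[0,0,0],"dp":[3,-4.3,0],"grip":0.6},{"twist":[0,0,0],"dp":[2.8,-4.3,0],"grip":0.6},{"twist":[0,0,0],"dp":[0,0,0],"grip":0.6}]'
python3 - <<'E'
from h import *
to([641.1,45.3,191],-0.228)
i=eyes.camera_info("wrist");cv2.imwrite("pics/w10.png",eyes.grab_frame("wrist"))
th=-.228;R=np.array([[np.cos(th),-np.sin(th)],[np.sin(th),np.cos(th)]])
for y in (62,0,-62): print(proj("wrist",np.r_[R@[54.5,y]+[588,57.6],199],i))
E
```

```text
clock: 10.42
position: [645.3, 51.1, 275.2]
orientation: [-0.001, 0.993, -0.116, -0.003]
ft_force: [0.8, -0.7, -0.5]
finger_gap: 60.4
t 10.425 pos [645.3  51.1 275.2] yaw -0.232 gap 60.4 F [ 0.8 -0.7 -0.5]
dp cm [-0.22  0.68  8.42] twist [-0.002  0.006 -0.004]
[247.35761035 132.52831621]
[247.86187493 208.77570828]
[248.37951314 272.79852945]
```

View pics/w10.png

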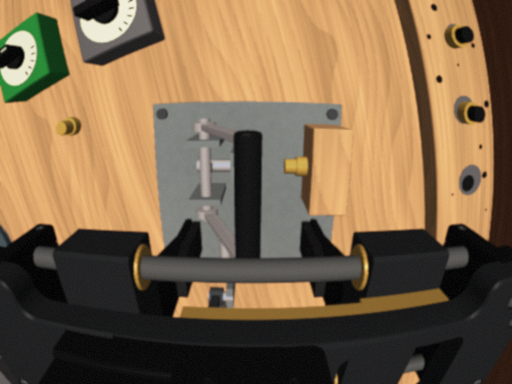

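The bar at u≈248 runs from v=132 to 258, centred between the fingers (190 and 315) and matching the prediction of u=247.9. I descend.

```bash
python3 -m crank '[{"twist":[0,0,0],"dp":[-0.2,0.7,0],"grip":0.6},{"twist":[0,0,0],"dp":[0,0,3],"grip":0.6},{"twist":[0,0,0],"dp":[0,0,3],"grip":0.6},{"twist":[0,0,0],"dp":[0,0,0],"grip":0.6}]'
python3 - <<'E'
from h import *
to([641.1,45.3,191],-0.228)
E
```

```text
clock: 10.98
position: [635.9, 38.2, 213.8]
orientation: [-0.0, 0.993, -0.119, -0.006]
ft_force: [0.5, -0.4, 0.8]
finger_gap: 69.6
t 10.975 pos [635.9  38.2 213.8] yaw -0.238 gap 69.6 F [ 0.5 -0.4  0.8]
dp cm [ 0.36 -0.81  2.28] twist [ 0.001  0.011 -0.01 ]
```

```bash
python3 -m crank '[{"twist":[0,0.011,-0.01],"dp":[0.3,-0.5,2.2],"grip":0.6},{"twist":[0,0,0],"dp":[0,0,0],"grip":0.2}]'
python3 - <<'E'
from h import *
to([641.1,45.3,191],-0.228)
E
```

```text
clock: 11.22
position: [640.0, 40.0, 194.3]
orientation: [0.001, 0.993, -0.115, 0.001]
ft_force: [-0.2, 0.2, -0.2]
finger_gap: 65.1
t 11.225 pos [640.   40.  194.3] yaw -0.231 gap 65.1 F [-0.2  0.2 -0.2]
dp cm [-0.02 -0.54  0.33] twist [ 0.001 -0.003 -0.003]
```

```bash
python3 -m crank '[{"twist":[0,0,0],"dp":[0,-0.3,0.3],"grip":-0.2},{"twist":[0,0,0],"dp":[0,0,0],"grip":-1},{"twist":[0,0,0],"dp":[0,0,0],"grip":-1},{"twist":[0,0,0],"dp":[0,0,0],"grip":-1}]' 25
python3 - <<'E'
from h import *
to([641.1,45.3,191],-0.228)
E
```

```text
clock: 11.72
position: [643.0, 41.9, 196.1]
orientation: [0.001, 0.993, -0.116, 0.005]
ft_force: [0.2, 0.2, -0.8]
finger_gap: 27.8
t 11.725 pos [643.   41.9 196.1] yaw -0.232 gap 27.8 F [ 0.2  0.2 -0.8]
dp cm [-0.27 -0.29  0.5 ] twist [ 0.    -0.011 -0.004]
```

```bash
python3 -m crank '[{"twist":[0,-0.011,0],"dp":[-0.1,-0.2,0.5],"grip":-1},{"twist":[0,0,0],"dp":[0,0,0],"grip":-1}]' 25
python3 - <<'E'
from h import *
to([641.1,45.3,191],-0.228)
E
```

```text
clock: 11.98
position: [640.4, 43.3, 193.9]
orientation: [0.002, 0.993, -0.115, -0.002]
ft_force: [0.9, 0.6, -4.2]
finger_gap: 21.3
t 11.975 pos [640.4  43.3 193.9] yaw -0.231 gap 21.3 F [ 0.9  0.6 -4.2]
dp cm [ 0.03 -0.21  0.29] twist [ 0.004  0.004 -0.003]
```

The bar is gripped (gap 21.3 mm against a 22 mm bar). I pull along its arc.

```bash
python3 -m crank '[{"twist":[0,0,0],"dp":[-1.25,0,-0.45],"grip":-1},{"twist":[0,0,0],"dp":[-1.3,0,-0.35],"grip":-1},{"twist":[0,0,0],"dp":[-1.3,0,-0.2],"grip":-1},{"twist":[0,0,0],"dp":[-1.3,0,-0.1],"grip":-1},{"twist":[0,0,0],"dp":[-1.3,0,0],"grip":-1}]' 30
cat >> h.py <<'E'
def lev(off=-5.1):
    s=sensors.sense(); th=-.228; R=np.array([[np.cos(th),-np.sin(th)],[np.sin(th),np.cos(th)]])
    p=R.T@(s["position"][:2]-[588,57.6]); z=s["position"][2]-off-70
    print("press xy",p.round(1),"bar z-70",round(z,1),"lean",round(float(np.arctan2(p[0],z)),3),"r",round(float(np.hypot(p[0],z)),1),"lever",round(.4-float(np.arctan2(p[0],z)),3))
E
python3 - <<'E'
from h import *
lev()
to([641.1,45.3,191],-0.228)
E
```

```text
clock: 12.6
position: [605.5, 51.8, 205.7]
orientation: [0.003, 0.993, -0.116, 0.034]
ft_force: [11.3, -4.1, -4.3]
finger_gap: 21.3
press xy [18.3 -1.7] bar z-70 140.8 lean 0.129 r 142.0 lever 0.271
t 12.6 pos [605.5  51.8 205.7] yaw -0.234 gap 21.3 F [11.3 -4.1 -4.3]
dp cm [ 3.51 -0.19  1.71] twist [-0.001 -0.068 -0.006]
```

```bash
python3 -m crank '[{"twist":[0,-0.06,0],"dp":[-1.8,0,0],"grip":-1},{"twist":[0,-0.02,0],"dp":[-1.8,0,0],"grip":-1},{"twist":[0,-0.02,0],"dp":[-1.8,0,0.1],"grip":-1},{"twist":[0,-0.02,0],"dp":[-1.8,0,0.3],"grip":-1}]' 30
python3 - <<'E'
from h import *
lev()
to([641.1,45.3,191],-0.228)
s=eyes.grab_frame("scene");cv2.imwrite("pics/s11.png",cv2.resize(s[120:300,180:380],None,fx=4,fy=3.3,interpolation=2))
E
```

```text
clock: 13.1
position: [571.0, 60.1, 208.9]
orientation: [-0.001, 0.993, -0.117, 0.018]
ft_force: [12.6, -4.5, 2.6]
finger_gap: 21.1
press xy [-17.1  -1.4] bar z-70 144.0 lean -0.118 r 145.0 lever 0.518
t 13.1 pos [571.   60.1 208.9] yaw -0.235 gap 21.1 F [12.6 -4.5  2.6]
dp cm [ 7.09 -0.18  2.05] twist [-0.006 -0.036 -0.007]
```

View pics/s11.png

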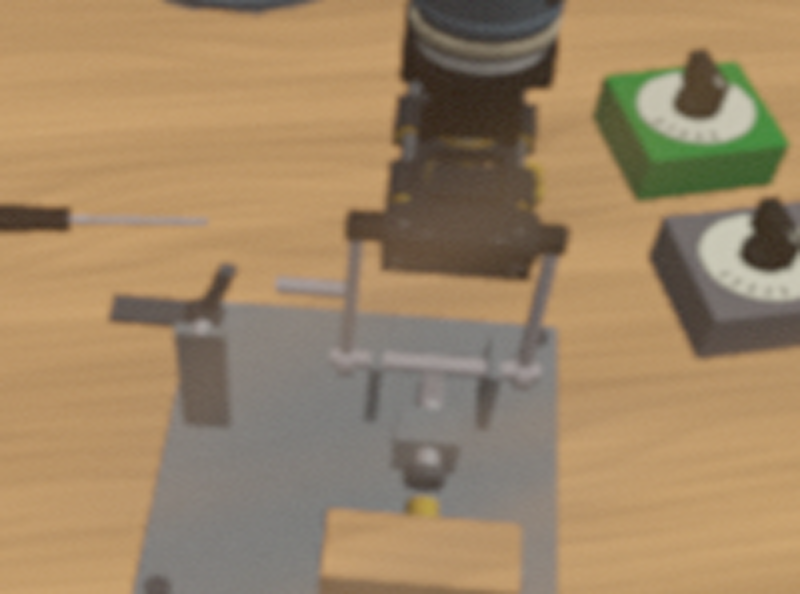

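The lever is past upright, with the bar at crop (355..560,230) in the fingers and the catch open at left. The radius suggests the fingers have slid up about 5 mm on the bar, so I pull on with more downward motion.

```bash
python3 -m crank '[{"twist":[0,-0.04,0],"dp":[-1.8,0,0.8],"grip":-1},{"twist":[0,-0.02,0],"dp":[-1.8,0,0.8],"grip":-1},{"twist":[0,-0.02,0],"dp":[-1.8,0,0.9],"grip":-1}]' 30
python3 - <<'E'
from h import *
lev()
to([641.1,45.3,191],-0.228)
E
```

```text
clock: 13.52
position: [554.4, 64.3, 204.5]
orientation: [-0.002, 0.993, -0.116, 0.025]
ft_force: [5.2, -6.1, 28.5]
finger_gap: 21.1
press xy [-34.3  -1.1] bar z-70 139.6 lean -0.241 r 143.7 lever 0.641
t 13.525 pos [554.4  64.3 204.5] yaw -0.233 gap 21.1 F [ 5.2 -6.1 28.5]
dp cm [ 8.8  -0.13  1.78] twist [-0.01  -0.049 -0.004]
```

```bash
python3 -m crank '[{"twist":[0,-0.04,0],"dp":[-2,0,0.3],"grip":-1},{"twist":[0,-0.02,0],"dp":[-2,0,0.6],"grip":-1},{"twist":[0,-0.02,0],"dp":[-2,0,0.8],"grip":-1}]' 30
python3 - <<'E'
from h import *
lev()
to([641.1,45.3,191],-0.228)
E
```

```text
clock: 13.9
position: [530.1, 70.4, 196.7]
orientation: [-0.004, 0.993, -0.116, 0.027]
ft_force: [9.0, -5.6, 13.9]
finger_gap: 21.1
press xy [-59.3  -0.7] bar z-70 131.8 lean -0.423 r 144.5 lever 0.823
t 13.9 pos [530.1  70.4 196.7] yaw -0.232 gap 21.1 F [ 9.  -5.6 13.9]
dp cm [11.34 -0.1   1.16] twist [-0.014 -0.052 -0.004]
```

```bash
python3 -m crank '[{"twist":[0,-0.04,0],"dp":[-2,0,0.8],"grip":-1},{"twist":[0,-0.03,0],"dp":[-2,0,0.9],"grip":-1},{"twist":[0,-0.02,0],"dp":[-1.5,0,0.6],"grip":-1}]' 35
python3 - <<'E'
from h import *
lev()
to([641.1,45.3,191],-0.228)
E
```

```text
clock: 14.28
position: [516.1, 74.2, 187.9]
orientation: [-0.006, 0.993, -0.114, 0.03]
ft_force: [12.7, -9.0, 19.0]
finger_gap: 21.0
press xy [-73.8  -0.1] bar z-70 123.0 lean -0.541 r 143.4 lever 0.941
t 14.275 pos [516.1  74.2 187.9] yaw -0.229 gap 21.0 F [12.7 -9.  19. ]
dp cm [ 1.283e+01 -1.000e-02  4.300e-01] twist [-0.018 -0.058 -0.   ]
```

```bash
python3 -m crank '[{"twist":[0,0,0],"dp":[-1.5,0,0.6],"grip":-1},{"twist":[0,0,0],"dp":[-1.5,0,0.6],"grip":-1},{"twist":[0,0,0],"dp":[-1.5,0,0.6],"grip":-1},{"twist":[0,0,0],"dp":[-1.5,0,0.6],"grip":-1}]' 35
python3 - <<'E'
from h import *
lev()
to([641.1,45.3,191],-0.228)
for n in ("scene","top","wrist"):
    s=eyes.grab_frame(n);cv2.imwrite(f"pics/{n}12.png",s)
    if n=="scene":cv2.imwrite("pics/s12.png",cv2.resize(s[120:300,180:380],None,fx=4,fy=3.3,interpolation=2))
lev()
E
```

```text
clock: 14.78
position: [516.6, 74.2, 186.6]
orientation: [-0.001, 0.989, -0.112, 0.099]
ft_force: [6.7, -11.1, 24.2]
finger_gap: 20.9
press xy [-73.3   0.1] bar z-70 121.7 lean -0.542 r 142.0 lever 0.942
t 14.775 pos [516.6  74.2 186.6] yaw -0.228 gap 20.9 F [  6.7 -11.1  24.2]
dp cm [12.62  0.06  2.06] twist [-0.024 -0.196  0.002]
press xy [-73.3   0.1] bar z-70 121.7 lean -0.542 r 142.1 lever 0.942
```

View pics/s12.png

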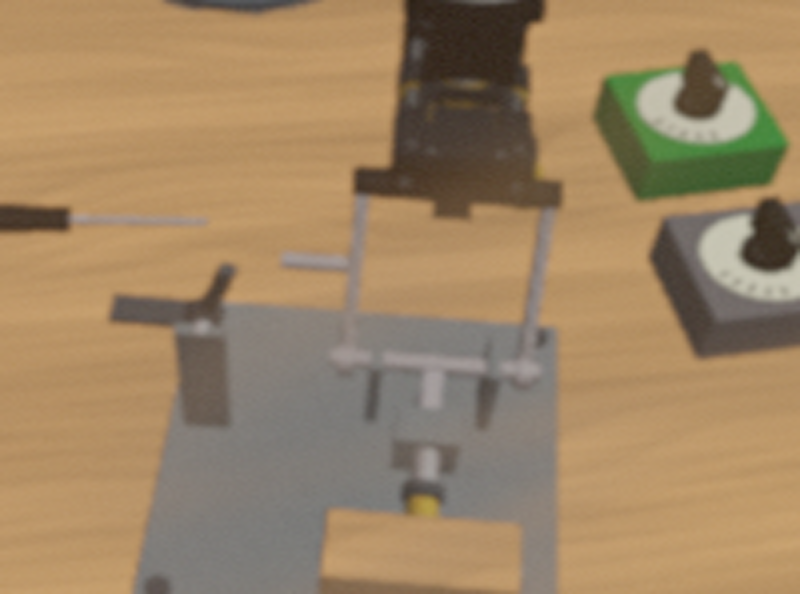

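View pics/top12.png

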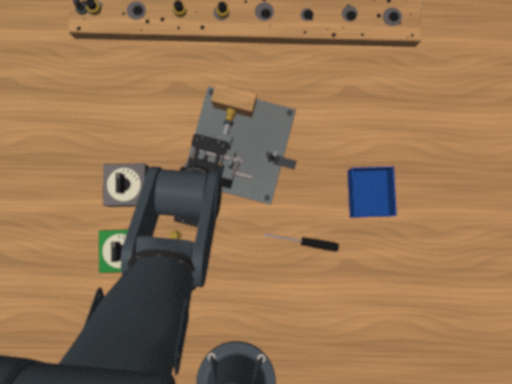

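View pics/wrist12.png

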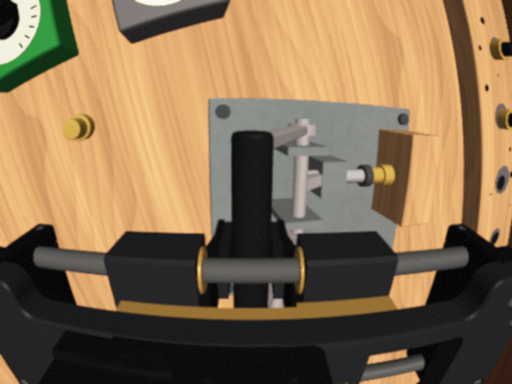

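The lever leans fully to the robot with its bar at crop (360..560,187). The plunger is down on the gland, the catch is still open (arm tip (228,268)), and the bar is between the pads in the wrist view. The TCP no longer moves under further push, so it is at the stop. I do one last numeric check.

Run:
```python
from h import *
th=-.228;R=np.array([[np.cos(th),-np.sin(th)],[np.sin(th),np.cos(th)]])
for q in (.8,.87,.95):
  a=.4-q
  for y in (-62,62): print(q,y,((proj("scene",np.r_[R@[140*np.sin(a),y]+[588,57.6],70+140*np.cos(a)])-[180,120])*[4,3.3]).round(0))
a=cv2.imread("pics/top0.png").astype(int);b=cv2.imread("pics/top12.png").astype(int)
for n,(x,y,w,h) in dict(bin=(340,160,65,65),driver=(262,228,85,28),gland=(168,229,14,12),knob=(104,164,36,42)).items():
    d=np.abs(a-b)[y:y+h,x:x+w].max(2); print(n,"changed px",int((d>40).sum()))
for k in range(3):
    eyes.grab_frame("wrist"); s=sensors.sense(); lev(); print(s["clock"],s["ft_force"].round(1),s["finger_gap"],np.abs(s["qvel"]).max())
cv2.imwrite("pics/k13.png",cv2.resize(eyes.grab_frame("top")[150:270,90:190],None,fx=5,fy=5))
```

```text
0.8 -62 [345. 190.]
0.8 62 [559. 205.]
0.87 -62 [346. 184.]
0.87 62 [558. 199.]
0.95 -62 [347. 179.]
0.95 62 [556. 193.]
bin changed px 0
driver changed px 0
gland changed px 21
knob changed px 0
press xy [-73.3   0. ] bar z-70 121.7 lean -0.542 r 142.1 lever 0.942
14.975 [  7.4 -10.   23.1] 21.208572404723185 0.005081795363418655
press xy [-73.3   0. ] bar z-70 121.6 lean -0.542 r 142.0 lever 0.942
15.025 [  8.2 -10.   22.6] 20.95762812599093 0.0019769546301813155
press xy [-73.3   0. ] bar z-70 121.7 lean -0.542 r 142.0 lever 0.942
15.075 [  7.5 -10.6  23. ] 21.037210566523832 0.0026762950946627407
```

View pics/k13.png

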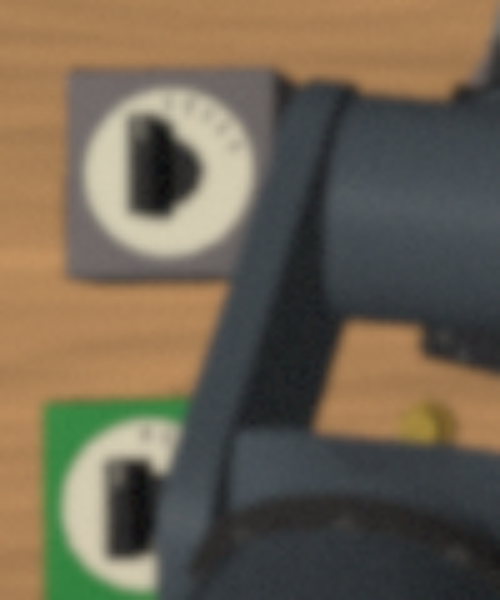

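The knob is at rest, with the same pixels as at the start. The gland is at (175,235) as before; its 21 changed pixels are the arm's edge beside it. The bar ends match the projection for 0.95 rad within a few pixels (0.87 is only about 6 px away), and readings are steady. I hand it in.

```bash
python3 -c "
from workcell import robot
print(robot.sign_off())"
```

```text
the job is handed in; nothing more can be done
None
```

I did the whole sequence and handed the job in at about 15 s, with the fingers still holding the lever at its stop. `sign_off` gives no verdict.

**What I did**
- **Timer:** I twisted the grey timer's knob clockwise 1.27 rad by the gripper's yaw. The wrist moment jumped from 0.09 to 0.59 N m at the stop. I then let go, and it sprang back.
- **Catch:** I pushed the tab over with the closed fingers until it met about 31 N at its stop. The camera view matched the 1.3 rad projection within about 5 px, with the lever still at rest.
- **Lever:** I gripped the bar and pulled it along its arc until it no longer moved under further push.

**Last checks**
- **Lever position:** it reads about 0.94 rad from the arm pose and was steady. The bar ends in the picture fit 0.95 within a few pixels, but the picture alone barely separates 0.87 from 0.95. The stronger evidence is that the arm stopped moving and the plunger is down on the gland.
- **Grip:** the finger gap was 21 mm on the bar, with 35 N commanded. The net wrist force was about 26 N.
- **Catch and knob:** the catch is still open, and the knob looks the same as at the start.
- **Loose things:** the bin and screwdriver show no changed pixels. 21 pixels changed around the gland. I put this down to the arm beside it, since the gland is still at the same pixel.

**What did not go to plan**
- While pulling, the tool tilted about 0.2 rad and pushed down on the lever with up to 28 N.
- The bar's turning radius came out at 142 to 145 mm instead of 140 mm, so the bar may have shifted a few millimetres between the pads.

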